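# Vent the culture bottle a quarter turn and send its platform back under the lamps

### The arm

A 6-joint arm with a two-finger parallel gripper is mounted at the origin on the work surface. World frame = base frame: x ahead of the robot, y to its left, z up, the work surface at z = 0. Lengths are in mm, angles in rad, forces in N, time in s.
With the tool pointing down it reaches from about 350 to 975 mm from the base axis. Payload 7.1 kg.
Tool frame: the origin (TCP) lies between the finger pads; the fingertips stand 19 mm ahead of it and the grasp point (between the pads) is the TCP; z points along the fingers, y is the line along which they close (so a half turn about z gives the same grasp; the last joint's range is limited). The gripper opens to 88 mm and grips with 3 to 60 N. Pads are 20 mm wide; open, the fingers measure 115 mm over their backs; the gripper's body (75 mm by 178 mm) begins 61 mm behind the grasp point.
Start: joints at [-1.329, 0.423, 1.63, -0, 1.089, -0.019], TCP at [161.177, -603.843, 241.675] pointing down, gripper open.
Joint ranges: [-3, 3], [-0.9, 2.11], [0.09, 2.58], [-1.31, 4.45], [0.11, 2.69], [-2.54, 2.54]. Speed limits (rad/s): [2.39, 2.39, 3.01, 3.14, 3.14, 3.14].

### API

Orientations are given as a rotation vector (axis times angle).
In Python, from workcell import ctrl gives the robot as it stands.
- The arm moves only by the tool arm_command, never from a script. Its argument "series" is a list of rows, each an object with "linear": the shift along the tool's x, y, z in m, a list of three; "turn": the turn about the tool's z in rad. A call has 1 to 10 rows; each row shifts and turns the commanded pose from where the row before left it, along the tool's axes as they then stand; what a row does not reach is not made up. A row lasts 1/10 s, in which the tool goes at most 50 mm and 8.59 degrees, less where a joint would pass 70% of its speed; a pose out of reach is approached as far as the arm can. A call with a gripper value outside its range is refused whole. "jaw" is the opening, from -1 (shut) to 1 (fully open), set as the call begins (left out, the last holds). The fingers move at their own pace and stop on an object; the grip force is fixed at half the most. Time passes only in rows, so rows that do not move let the fingers close. It gives the time, the measured TCP pose, the force, the opening and the grip force at its end, in the units of the state.
- ctrl.get_obs(): the state, without advancing time (a new reading comes with each control period).
- ctrl.get_image(name): name is "scene" or "top"; returns a dict with "frame" (420x560x3 uint8, blue, green, red), "fx", "fy", "cx", "cy" (pixels), "k1" (the pictures are not rectified: a ray, as slopes to the right and down, at radius r is drawn at 1 + k1 r^2 times it, then the intrinsics apply), "rvec" (rotation vector, rad) and "tvec" (3), from world to camera coordinates, as OpenCV has them. Camera axes: x right, y down, z forward; pixel columns grow to the right and rows downward; lengths in mm; the calibration is good to about 2 mm. A picture is of the moment at which its call begins. There is no depth.
- ctrl.close_job(): hands the job in; it is judged then, once.
The state is a dict: "t": time; "qpos": joint angles; "qvel": joint speeds; "joint_torque": joint torques, N m; "ee_pos": TCP position; "orientation": TCP orientation; "ft_force": force on the tool from outside, world axes, zero at the start; "moment": the same for the moment, N m; "width": finger opening in mm; "grasp_force": force on a finger pad.
Only numpy, scipy, OpenCV 4.12 (cv2) and the standard library are available. Lean on these libraries where they do the work, as an engineer would, in place of code of your own. Each camera call takes 0.05 s, during which the arm holds its last target. There are 200 camera calls.

### The job

Put the green culture bottle back under the lamps, vented: screw its orange cap down until it bottoms, then back it off a quarter of a turn so that the culture can breathe. Then press the red release lever on the front of the pulled-out platform and slide the platform gently all the way home; leave the bottles and the tip box standing on the bench alone.

Things in the scene. Friction and masses are not known exactly. Their poses are not given: they have to be found in the camera images.
- bay: open-fronted culture light bay, 330 mm wide, 300 mm deep, 300 mm high, standing on the bench: plinth below, four corner posts, lamp hood above. It does not move. Origin at bench height in the middle of its front; +x points into the bay (the way the platform retracts), +z up. The platform is pulled out of it towards -x.
- cap_bar (a point): centre of the thumb bar on the orange screw cap: 56 mm long, 12 mm thick, 24 mm tall, white line along its top, standing on the round cap (54 mm diameter, 24 mm tall; its flat top is 12 mm below this point along z). Bottle and screw axis lean 35 degrees from vertical towards the bay's -x. Axes: z = screw axis, up and out of the bottle; x = along the bar; y = through its thickness.
- cap (a joint): rotation of the cap in rad: 0 = screwed down to its stop (bottomed, hard stop), grows as it is unscrewed (counter-clockwise seen from outside, about +z of cap_bar); rises 0.8 mm per rad. Starts somewhere between 0.9 and 2.5, free to 4.5. About 0.1 N m of thread friction holds it where it is left.
- lever_pad (a point): middle of the upper face of the red release lever's pad, which sticks out 54 mm in front of the platform's front panel at half its width: pad 46 mm long, 70 mm wide, 8 mm thick, this point 34 mm in front of the panel and 64 mm above the bench when at rest. Axes as the bay's.
- lever (a joint): press of the release lever in rad, hinged at the panel: 0 = at rest, 0.4 = fully down (the pad's middle about 13 mm lower; 2.5 to 7 N there). From about 0.2 on the slide lock is open. It springs back when let go. The lock holds again unless the lever is kept down until the platform has gone in about 20 mm.
- tray_front (a point): middle of the outer face of the platform's front panel (310 mm wide, 66 mm high, upper edge 33 mm above this point, 67 mm above the bench). Axes as the bay's; the panel faces the bay's -x. It is the face to push on.
- tray (a joint): how far the platform is pulled out, in m: 0.2 = fully out (locked there at the start), 0 = home, with the front panel against the bay. Sliding friction about 2 N; it stays where it is left.
- clear_bottle_mid (a point): centre of a loose clear glass bottle with black cap and yellow tape, 76 mm diameter, 150 mm tall, standing on the bench; bystander.
- amber_bottle_mid (a point): centre of a loose amber glass bottle with black cap, 64 mm diameter, 130 mm tall, standing on the bench; bystander.
- tip_box_mid (a point): centre of a loose white pipette-tip box with blue lid, 122 x 84 x 68 mm, standing on the bench; bystander.

How it is judged (in metres and radians):
On the way, in this order (a step that is already met when the one before it is completed fails the run):
1. the cap is screwed down to its stop (within 0.09 rad) (value of joint cap below 0.09 rad), for 0.2 s.
2. the cap is backed off a quarter of a turn (1.57 rad, 0.26 either way) with the platform still pulled out (value of joint cap between 1.31 and 1.83 rad and value of joint tray above 0.18 m), for 0.2 s.
3. the release lever is pressed down with the platform still pulled out (value of joint lever above 0.15 rad and value of joint tray above 0.17 m), for 0.04 s.
4. the platform is home (within 6 mm) (value of joint tray below 0.006 m), for 0.2 s.
At the end, for the whole second after the job is handed in: The platform is home within 6 mm, the cap stands a quarter turn (1.57 rad, plus or minus 0.26) from its stop, the lever has sprung back, and the two bottles and the tip box are within 30 mm of where they stood (value of joint tray below 0.006 m and value of joint cap between 1.31 and 1.83 rad and value of joint lever below 0.06 rad and distance of each of clear_bottle_mid, amber_bottle_mid, tip_box_mid from where it was at the start of the episode below 0.03 m); the robot touches nothing.
It fails at once if the platform is slammed in (faster than 0.4 m/s) (velocity of joint tray below -0.4 m/s).
It fails at once if a bystander is moved by 30 mm or more (distance of any of clear_bottle_mid, amber_bottle_mid, tip_box_mid from where it was at the start of the episode above 0.03 m).
It also fails if it takes over 67 s, if anything falls off the work surface, if the arm or the gripper's body presses on something with over 40 N, if the wrist force passes 120 N, or if a joint passes its speed limit or range.

## Working session

There is one attempt and no reset: what is moved stays moved. The work goes in short steps, Python scripts to look and compute and a tool call to move; the robot and the scene stay as the last step left them, time stands still between calls to the robot, and variables do not carry over. Pictures are saved under pics/ and viewed, at most 10 in all, crops included, and the job is handed in when it is done.

Besides the shell and the picture viewer there is one more tool, called as name([rows], argument=value, ...), one row to a line, values as JSON. arm_command: Moves the arm, as the interface text tells. Its arguments: {"type":"object","properties":{"series":{"type":"array"},"jaw":{"type":"number"}},"required":["series"]}

```bash
mkdir -p pics; ls
python3 - <<'E'
from workcell import ctrl
import cv2
print(ctrl.get_obs())
for n in("scene","top"):
    d=ctrl.get_image(n); cv2.imwrite(f"pics/{n}0.png",d["frame"])
    print(n,{k:v for k,v in d.items() if k!="frame"})
E
```

```text
pics
{'t': 0.0, 'qpos': array([-1.32897543e+00,  4.23838077e-01,  1.63069435e+00,  7.97988106e-07,
        1.08860823e+00, -1.90074846e-02]), 'qvel': array([ 6.65983139e-05,  8.54505696e-04,  1.15039174e-03, -1.34933453e-04,
        1.50247738e-03,  1.15128609e-03]), 'joint_torque': array([ 3.74035744e-04, -5.44615102e+01, -2.73671508e+01,  6.43890048e-02,
        2.26921850e-02, -1.01258158e-04]), 'ee_pos': array([ 161.06798628, -603.33530629,  240.90169665]), 'orientation': array([-3.11338925e+00, -4.08347223e-01,  2.69101786e-04]), 'ft_force': array([ 0.58772027, -0.70994433,  0.0658375 ]), 'moment': array([-0.03130757,  0.10226506,  0.01927217]), 'grasp_force': 0.0, 'width': 87.73974464420829}
scene {'fx': 398.59078989472613, 'fy': 398.59078989472613, 'cx': 285.27536663396086, 'cy': 207.51185826349703, 'k1': -0.0012491838828204063, 'rvec': array([ 1.42631778,  2.20306649, -0.83160284]), 'tvec': array([ 115.74320495, -276.54858298, 1283.83758778])}
top {'fx': 393.08935179006136, 'fy': 393.08935179006136, 'cx': 284.6795527064568, 'cy': 207.7412147697214, 'k1': 0.017340606712513536, 'rvec': array([ 2.1809248 , -2.1463483 ,  0.12976937]), 'tvec': array([ 94.24565198, 501.64494784, 944.31000815])}
```

View pics/scene0.png

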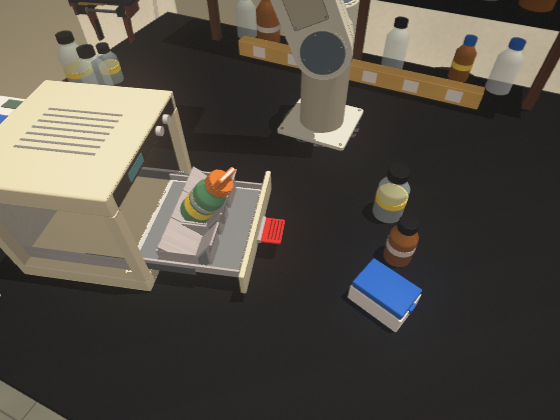

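View pics/top0.png

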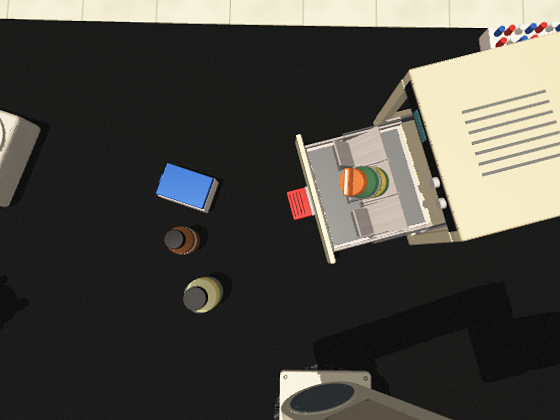

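The scene picture shows the bay at left and the platform pulled out. The cap is near (218,185) and the lever near (272,231). In the top picture the cap is near (353,182), the lever near (300,204) and the panel runs from (299,137) to (333,262). I'll enlarge both.

Run:
```python
import cv2
a=cv2.imread("pics/scene0.png")[155:295,140:300]
b=cv2.imread("pics/top0.png")[125:270,280:450]
cv2.imwrite("pics/sc.png",cv2.resize(a,None,fx=4.2,fy=4.2,interpolation=cv2.INTER_CUBIC))
cv2.imwrite("pics/tc.png",cv2.resize(b,None,fx=4,fy=4,interpolation=cv2.INTER_CUBIC))
```

```text
(no output)
```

View pics/sc.png

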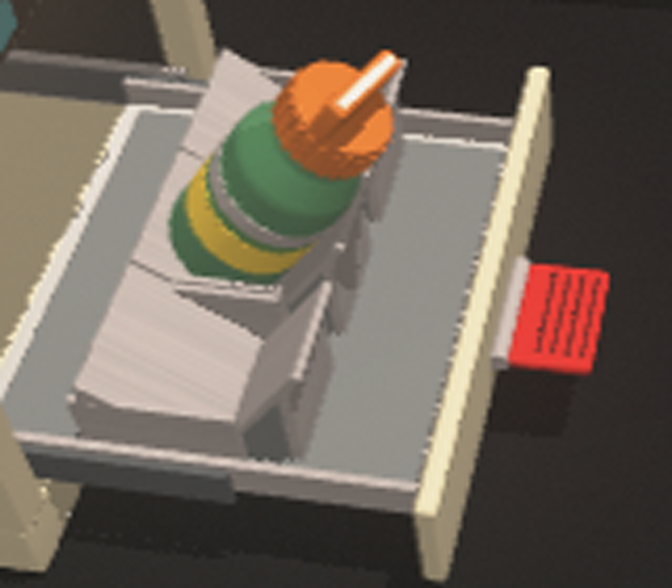

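View pics/tc.png

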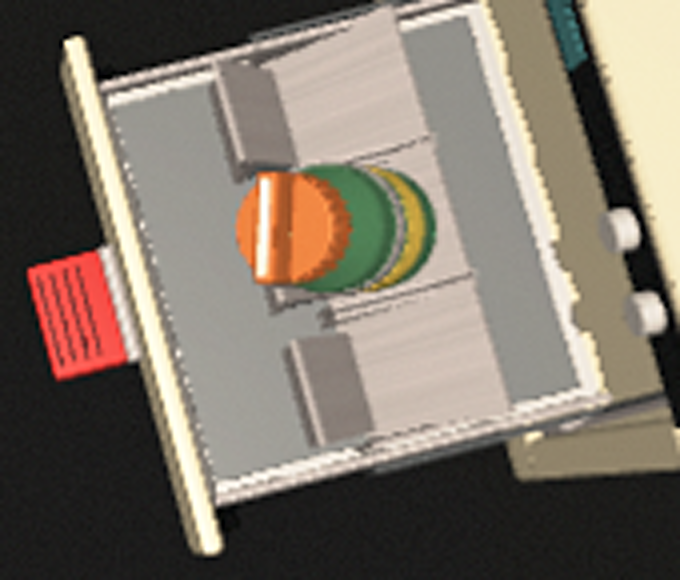

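```bash
cat > h.py <<'E'
import numpy as np, cv2
from scipy.optimize import least_squares
from workcell import ctrl
class Cam:
    def __init__(s,d):
        s.d=d; s.R=cv2.Rodrigues(d["rvec"])[0]; s.t=d["tvec"]
    def proj(s,P):
        c=np.atleast_2d(P)@s.R.T+s.t; n=c[:,:2]/c[:,2:]
        n=n*(1+s.d["k1"]*(n**2).sum(1,keepdims=True))
        return n*[s.d["fx"],s.d["fy"]]+[s.d["cx"],s.d["cy"]]
    def onz(s,uv,z):
        f=lambda p:(s.proj([p[0],p[1],z])-uv).ravel()
        return least_squares(f,[300,-300]).x
    def crop(s,uv,o,k): return (np.array(uv,float)+.5)/k-.5+o
def tri(cs,uvs):
    r=least_squares(lambda p:np.r_[tuple((c.proj(p)-u).ravel() for c,u in zip(cs,uvs))],[500,-300,150.])
    return r.x,np.abs(r.fun).max()
E
python3 - <<'E'
from h import *
S,T=Cam(ctrl.get_image("scene")),Cam(ctrl.get_image("top"))
s=lambda u,v:S.crop((u,v),[140,155],4.2); t=lambda u,v:T.crop((u,v),[280,125],4)
np.set_printoptions(precision=1,suppress=True)
print("panel top", T.onz(t(64,42),67),T.onz(t(194,550),67))
for uv in [(28,270),(58,380),(103,250),(130,360)]: print("lever",T.onz(t(*uv),64))
for uv in [(528,265),(608,270),(592,372),(510,362)]: print("leverS",S.onz(s(*uv),64))
print("panel S far/near outer", S.onz(s(549,72),67),S.onz(s(439,520),67))
a=tri([S,T],[s(393,60),t(265,176)]);b=tri([S,T],[s(342,106),t(262,279)])
a2=tri([S,T],[s(393,60),t(262,279)]);b2=tri([S,T],[s(342,106),t(265,176)])
print(a,b,"swapped",a2,b2)
for n,p in [("clear",(196,297)),("amber",(177,238)),("box",(187,186))]: print(n,T.onz(p,{"clear":150,"amber":130,"box":68}[n]))
E
```

```text
panel top [673.6  78.6] [369.2  -1.3]
lever [533.7  98.3]
lever [467.9  79.5]
lever [546.6  53.5]
lever [480.5  36.8]
leverS [483.9  38.6]
leverS [468.9  80.7]
leverS [536.3 101.8]
leverS [548.2  59.3]
panel S far/near outer [341.3 -16.5] [650.7  71.6]
(array([546. ,  -3.1, 258.7]), np.float64(5.42046679577183)) (array([516.4, -32.5, 186.2]), np.float64(5.183878249882838)) swapped (array([507. , -17.6, 217.7]), np.float64(0.03126144898482153)) (array([556.2, -16.5, 231.1]), np.float64(0.34090567975334807))
clear [293.9 286.2]
amber [417.7 337.4]
box [543.9 336.1]
```

arm_command([
  {"linear": [0.023, -0.0325, -0.011], "turn": 0},
  {"linear": [0.023, -0.0325, -0.011], "turn": 0},
  {"linear": [0.023, -0.0325, -0.011], "turn": 0},
  {"linear": [0.023, -0.0325, -0.011], "turn": 0},
  {"linear": [0.023, -0.0325, -0.011], "turn": 0},
  {"linear": [0.023, -0.0325, -0.011], "turn": 0},
  {"linear": [0.023, -0.0325, -0.011], "turn": 0},
  {"linear": [0.023, -0.0325, -0.011], "turn": 0},
  {"linear": [0.023, -0.0325, -0.011], "turn": 0},
  {"linear": [0.023, -0.0325, -0.011], "turn": 0},
], jaw=-0.39)

```text
t: 1.2
ee_pos: [299.7, -228.9, 352.2]
orientation: [3.115, 0.408, 0.0]
ft_force: [0.7, -0.2, -0.7]
width: 26.9
grasp_force: 0.0
```

arm_command([
  {"linear": [0.028, -0.014, 0.003], "turn": 0},
  {"linear": [0.028, -0.014, 0.003], "turn": 0},
  {"linear": [0.028, -0.014, 0.003], "turn": 0},
  {"linear": [0.028, -0.014, 0.003], "turn": 0},
  {"linear": [0.028, -0.014, 0.003], "turn": 0},
  {"linear": [0.028, -0.014, 0.003], "turn": 0},
  {"linear": [0.028, -0.014, 0.003], "turn": 0},
  {"linear": [0.028, -0.014, 0.003], "turn": 0},
  {"linear": [0.028, -0.014, 0.003], "turn": 0},
  {"linear": [0.028, -0.014, 0.003], "turn": 0},
])

```text
t: 2.2
ee_pos: [534.8, -22.0, 321.4]
orientation: [-3.115, -0.409, 0.0]
ft_force: [-0.3, -0.3, -0.2]
width: 26.7
grasp_force: 0.0
```

arm_command([
  {"linear": [0, 0, 0], "turn": -0.145},
  {"linear": [0, 0, 0], "turn": -0.145},
  {"linear": [0, 0, 0], "turn": -0.145},
  {"linear": [0, 0, 0], "turn": -0.145},
  {"linear": [0, 0, 0], "turn": -0.145},
  {"linear": [0, 0, 0], "turn": -0.145},
  {"linear": [0, 0, 0], "turn": -0.145},
  {"linear": [0, 0, 0], "turn": -0.145},
  {"linear": [0, 0, 0], "turn": -0.145},
  {"linear": [0, 0, 0], "turn": -0.145},
])

```text
t: 3.2
ee_pos: [533.8, -23.1, 321.5]
orientation: [-2.053, -2.377, 0.0]
ft_force: [0.1, 0.1, -0.6]
width: 26.7
grasp_force: 0.0
```

arm_command([
  {"linear": [0, 0, 0], "turn": -0.145},
  {"linear": [0, 0, 0], "turn": -0.145},
  {"linear": [0, 0, 0], "turn": -0.145},
  {"linear": [0, 0, 0], "turn": -0.145},
  {"linear": [0, 0, 0], "turn": -0.145},
  {"linear": [0, 0, 0], "turn": -0.145},
  {"linear": [0, 0, 0], "turn": -0.145},
  {"linear": [0, 0, 0], "turn": -0.145},
  {"linear": [0, 0, 0], "turn": -0.145},
  {"linear": [0, 0, 0], "turn": -0.145},
])

```text
t: 4.2
ee_pos: [533.9, -23.1, 321.5]
orientation: [0.04, -3.141, -0.0]
ft_force: [-0.9, -0.4, -0.1]
width: 26.9
grasp_force: 0.0
```

arm_command([
  {"linear": [0.0005, 0.0034, 0.02], "turn": 0},
  {"linear": [0, 0, 0.02], "turn": 0},
  {"linear": [0, 0, 0.02], "turn": 0},
  {"linear": [0, 0, 0.01], "turn": 0},
  {"linear": [0, 0, 0.005], "turn": 0},
  {"linear": [0, 0, 0], "turn": 0},
])

```text
t: 4.8
ee_pos: [533.4, -19.7, 246.4]
orientation: [0.03, -3.141, -0.0]
ft_force: [-1.0, -0.5, 0.2]
width: 26.6
grasp_force: 0.0
```

Run:
```python
from h import *
a=ctrl.get_image("scene")["frame"][110:250,150:300]
b=ctrl.get_image("top")["frame"][125:265,290:440]
cv2.imwrite("pics/b.png",cv2.resize(np.hstack([a,b]),None,fx=2.66,fy=2.66,interpolation=cv2.INTER_CUBIC))
```

```text
(no output)
```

View pics/b.png

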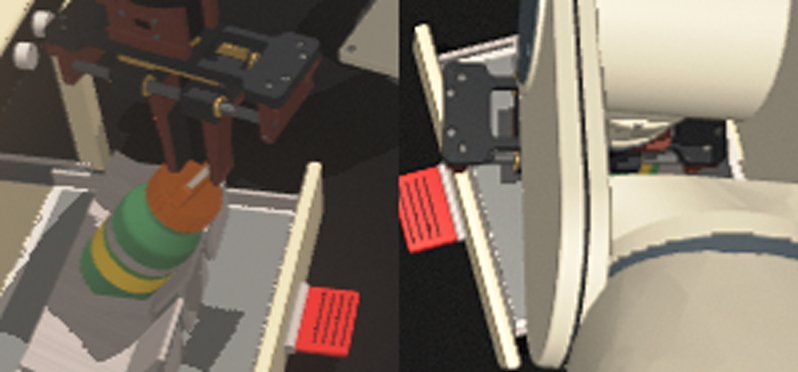

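The scene half shows the two fingertips straddling the bar, with the left tip near (175,165) and the right near (215,175). I'll go down and close.

arm_command([
  {"linear": [0, 0, 0.004], "turn": 0},
  {"linear": [0, 0, 0.004], "turn": 0},
  {"linear": [0, 0, 0.001], "turn": 0},
  {"linear": [0, 0, 0], "turn": 0},
])

```text
t: 5.3
ee_pos: [533.3, -19.7, 237.5]
orientation: [0.03, -3.141, -0.0]
ft_force: [-0.2, 0.6, 0.0]
width: 27.0
grasp_force: 0.0
```

arm_command([
  {"linear": [0, 0, 0], "turn": 0},
  {"linear": [0, 0, 0], "turn": 0},
  {"linear": [0, 0, 0], "turn": 0},
], jaw=-1)

```text
t: 5.6
ee_pos: [533.4, -20.0, 237.9]
orientation: [0.03, -3.141, 0.001]
ft_force: [-1.0, -2.6, 2.3]
width: 15.2
grasp_force: 27.6
```

arm_command([
  {"linear": [0, 0, 0], "turn": 0.08},
  {"linear": [0, 0, 0], "turn": 0.08},
  {"linear": [0, 0, 0], "turn": 0.08},
  {"linear": [0, 0, 0], "turn": 0.08},
  {"linear": [0, 0, 0], "turn": 0},
])

```text
t: 6.1
ee_pos: [533.2, -19.5, 238.6]
orientation: [-0.474, -3.105, 0.0]
ft_force: [-5.0, -0.2, 10.5]
width: 14.2
grasp_force: 31.0
```

Run:
```python
from h import *
np.set_printoptions(precision=2,suppress=True)
o=ctrl.get_obs();print(o["moment"],o["qpos"])
a=ctrl.get_image("scene")["frame"][110:250,150:300]
cv2.imwrite("pics/c.png",cv2.resize(a,None,fx=3,fy=3,interpolation=cv2.INTER_CUBIC))
```

```text
[-0.21  0.74  0.08] [-0.06  0.29  1.83  0.    1.01 -1.33]
```

View pics/c.png

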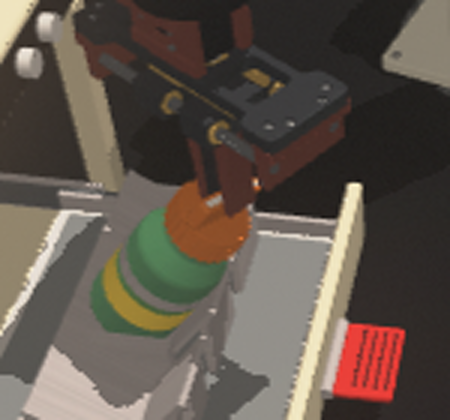

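arm_command([
  {"linear": [0, -0.0002, 0], "turn": 0.08},
  {"linear": [0, -0.0002, 0], "turn": 0.08},
  {"linear": [0, -0.0002, 0], "turn": 0.08},
  {"linear": [0, -0.0002, 0], "turn": 0.08},
  {"linear": [0, -0.0002, 0], "turn": 0.08},
  {"linear": [0, 0, 0], "turn": 0},
])

```text
t: 6.75
ee_pos: [533.1, -20.1, 239.4]
orientation: [1.081, 2.949, 0.001]
ft_force: [-6.1, 2.0, 15.5]
width: 12.5
grasp_force: 30.9
```

```bash
cat > st.py <<'E'
from h import *
o=ctrl.get_obs();np.set_printoptions(precision=2,suppress=True)
u=o["orientation"];psi=2*np.arctan2(u[1],u[0])%(2*np.pi)
r=psi-np.pi-np.radians(-75.4); phi=np.degrees(np.arctan2(np.sin(r),np.cos(r)/.819))
phi=np.degrees(np.arctan2(np.sin(r)*.819,np.cos(r)))
print("psi",psi,"phi",phi,"M",o["moment"],"F",o["ft_force"],"w",o["width"],o["grasp_force"],"q6",o["qpos"][5],o["ee_pos"])
E
python3 st.py
```

```text
psi 2.4387801317360642 phi 29.95408939779612 M [0.1  0.91 0.04] F [-6.07  1.95 15.46] w 12.48903824660444 30.859577355763577 q6 -0.9288474632033773 [533.13 -20.13 239.42]
```

arm_command([
  {"linear": [0, 0, 0], "turn": 0},
  {"linear": [-0.002, -0.001, 0], "turn": 0},
  {"linear": [0, 0, 0.003], "turn": 0},
  {"linear": [0, 0, 0.003], "turn": 0},
  {"linear": [0, 0, 0], "turn": 0},
], jaw=-0.45)

```text
t: 7.25
ee_pos: [534.3, -22.8, 232.0]
orientation: [1.078, 2.95, -0.0]
ft_force: [-2.4, 0.1, 9.0]
width: 24.5
grasp_force: 3.1
```

arm_command([
  {"linear": [0, 0, 0], "turn": 0},
  {"linear": [0, 0, 0], "turn": 0},
  {"linear": [0, 0, 0], "turn": 0},
], jaw=-1)

```text
t: 7.55
ee_pos: [533.6, -22.9, 231.6]
orientation: [-1.078, -2.95, 0.001]
ft_force: [-2.8, -2.8, 5.9]
width: 15.8
grasp_force: 28.3
```

```bash
python3 st.py
```

```text
psi 2.44090686816064 phi 30.066140780791407 M [-0.53  0.52 -0.11] F [-2.83 -2.81  5.93] w 15.779092154115121 28.32899837727602 q6 -0.9345852712496133 [533.61 -22.9  231.61]
```

arm_command([
  {"linear": [0, -0.0002, 0], "turn": 0.08},
  {"linear": [0, -0.0002, 0], "turn": 0.08},
  {"linear": [0, -0.0002, 0], "turn": 0.08},
  {"linear": [0, -0.0002, 0], "turn": 0.08},
  {"linear": [0, 0, 0], "turn": 0},
])

```text
t: 8.05
ee_pos: [533.2, -23.0, 231.8]
orientation: [-1.538, -2.739, -0.0]
ft_force: [-2.3, 0.7, 6.6]
width: 13.1
grasp_force: 30.0
```

```bash
python3 st.py
```

```text
psi 2.118385966713647 phi 13.86755847152676 M [-0.21  0.52 -0.09] F [-2.33  0.73  6.57] w 13.08522552187146 30.03781179897487 q6 -0.6133088384506254 [533.16 -22.96 231.85]
```

arm_command([
  {"linear": [0, -0.0002, 0], "turn": 0.08},
  {"linear": [0, -0.0002, 0], "turn": 0.08},
  {"linear": [0, -0.0002, 0], "turn": 0.08},
  {"linear": [0, 0, 0], "turn": 0},
])

```text
t: 8.45
ee_pos: [533.2, -23.1, 231.8]
orientation: [1.853, 2.537, 0.002]
ft_force: [0.4, 2.5, 3.5]
width: 11.6
grasp_force: 30.0
```

```bash
python3 st.py
```

```text
psi 1.8799947266513233 phi 2.5526383473573975 M [ 0.08 -0.11 -0.12] F [0.38 2.47 3.48] w 11.596316089382624 29.967636466026306 q6 -0.37555596833605626 [533.22 -23.11 231.82]
```

arm_command([
  {"linear": [0, -0.0002, 0], "turn": 0.08},
  {"linear": [0, -0.0002, 0], "turn": 0.08},
  {"linear": [0, -0.0002, 0], "turn": 0.08},
  {"linear": [0, 0, 0], "turn": 0},
])

```text
t: 8.85
ee_pos: [533.9, -22.8, 232.1]
orientation: [2.14, 2.297, 0.006]
ft_force: [2.9, 4.7, 2.1]
width: 12.2
grasp_force: 30.8
```

```bash
python3 st.py
```

```text
psi 1.6413684084033449 phi -8.677994138018917 M [ 0.75 -1.1   0.34] F [2.95 4.69 2.09] w 12.190436553714381 30.762263832148165 q6 -0.13736206731262654 [533.85 -22.82 232.07]
```

arm_command([
  {"linear": [0, 0, 0], "turn": 0.08},
  {"linear": [0, 0, 0], "turn": 0.04},
  {"linear": [0, 0, 0], "turn": 0},
])

```text
t: 9.15
ee_pos: [533.9, -22.6, 232.2]
orientation: [2.273, 2.166, 0.006]
ft_force: [3.5, 5.1, 3.4]
width: 13.0
grasp_force: 31.2
```

```bash
python3 st.py
python3 - <<'E'
from h import *
a=ctrl.get_image("scene")["frame"][110:250,150:300]
cv2.imwrite("pics/d.png",cv2.resize(a,None,fx=4,fy=4,interpolation=cv2.INTER_CUBIC))
E
```

```text
psi 1.5225435246181238 phi -14.36496761136399 M [ 0.89 -1.    0.3 ] F [3.49 5.12 3.37] w 13.0110532681015 31.211332278326154 q6 -0.018492521007374675 [533.91 -22.62 232.24]
```

arm_command([
  {"linear": [0, 0, 0], "turn": 0.08},
  {"linear": [0, 0, 0], "turn": 0.08},
  {"linear": [0, 0, 0], "turn": 0},
])

```text
t: 9.5
ee_pos: [534.1, -22.4, 232.5]
orientation: [2.44, 1.976, 0.007]
ft_force: [2.7, 6.3, 4.7]
width: 14.0
grasp_force: 31.9
```

```bash
python3 st.py
```

```text
psi 1.361395865069877 phi -22.297781148677633 M [ 1.06 -0.97  0.29] F [2.69 6.31 4.67] w 14.012945902044432 31.857467852532864 q6 0.1426057668169801 [534.08 -22.43 232.49]
```

arm_command([
  {"linear": [0, 0, 0], "turn": 0.08},
  {"linear": [0, 0, 0], "turn": 0.08},
  {"linear": [0, 0, 0], "turn": 0},
])

```text
t: 9.8
ee_pos: [534.3, -22.3, 232.8]
orientation: [2.591, 1.775, 0.008]
ft_force: [3.4, 7.5, 6.3]
width: 14.3
grasp_force: 32.1
```

```bash
python3 st.py
python3 - <<'E'
from h import *
a=ctrl.get_image("scene")["frame"][110:250,150:300]
cv2.imwrite("pics/d.png",cv2.resize(a,None,fx=4,fy=4,interpolation=cv2.INTER_CUBIC))
E
```

```text
psi 1.2013215531800203 phi -30.54126657135952 M [ 1.17 -0.96  0.28] F [3.43 7.51 6.32] w 14.317673801631 32.05035966821015 q6 0.3026281761760609 [534.3  -22.27 232.77]
```

arm_command([
  {"linear": [0, -0.0003, 0], "turn": 0.08},
  {"linear": [0, -0.0003, 0], "turn": 0.08},
  {"linear": [0, -0.0003, 0], "turn": 0},
])

```text
t: 10.15
ee_pos: [534.4, -22.1, 233.1]
orientation: [2.723, 1.562, 0.011]
ft_force: [5.5, 6.1, 6.1]
width: 15.3
grasp_force: 32.1
```

```bash
python3 st.py
```

```text
psi 1.0414068749420127 phi -39.250610868022946 M [ 0.95 -1.4   0.32] F [5.53 6.12 6.14] w 15.278834065329178 32.09698285907507 q6 0.46329117160054506 [534.39 -22.07 233.06]
```

arm_command([
  {"linear": [0, -0.0003, 0], "turn": 0.08},
  {"linear": [0, -0.0003, 0], "turn": 0.08},
  {"linear": [0, -0.0003, 0], "turn": 0},
])

```text
t: 10.45
ee_pos: [534.6, -21.9, 233.2]
orientation: [2.838, 1.34, 0.014]
ft_force: [9.1, 4.3, 3.7]
width: 16.1
grasp_force: 31.9
```

```bash
python3 st.py
python3 - <<'E'
from h import *
a=ctrl.get_image("scene")["frame"][110:250,150:300]
cv2.imwrite("pics/d.png",cv2.resize(a,None,fx=4,fy=4,interpolation=cv2.INTER_CUBIC))
E
```

```text
psi 0.8822345877391291 phi -48.47743257403779 M [ 0.76 -1.89  0.65] F [9.09 4.3  3.68] w 16.110414202015217 31.919580643298104 q6 0.6236252804008395 [534.56 -21.9  233.25]
```

View pics/d.png

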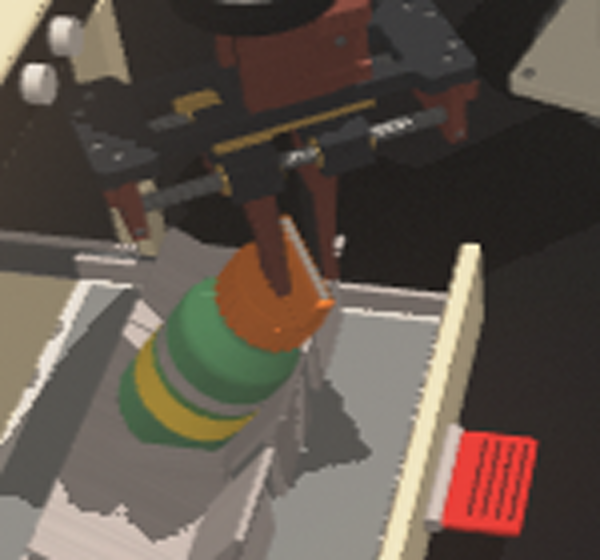

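The picture shows the bar held between the fingers. Its top line runs from about (286,218) to (328,300) in the crop, so I'll work out its angle.

```bash
cat > phi.py <<'E'
from h import *
# fit phi (bar angle in screw plane, from uphill towards bay +y) from line pixels in the scene camera
def phi(S,p,q):
    y=np.radians(-75.4); bx=np.array([np.cos(y),np.sin(y),0]); by=np.array([-np.sin(y),np.cos(y),0]); z=np.array([0,0,1.])
    e1=.819*bx+.574*z; c=np.array([531.6,-17,224.4])
    d=np.subtract(q,p); out=[]
    for f in np.arange(-90,90,.5):
        b=np.cos(np.radians(f))*e1+np.sin(np.radians(f))*by
        v=np.diff(S.proj(np.array([c-25*b,c+25*b])),axis=0)[0]
        out.append((abs(v[0]*d[1]-v[1]*d[0])/np.hypot(*v)/np.hypot(*d),f))
    return min(out)
E
python3 - <<'E'
from phi import *
S=Cam(ctrl.get_image("scene"))
print(phi(S,S.crop((286,218),[150,110],4),S.crop((328,300),[150,110],4)))
print("start",phi(S,S.crop((393,60),[140,155],4.2),S.crop((342,106),[140,155],4.2)))
E
```

```text
(np.float64(0.002980246674773853), np.float64(-44.0))
start (np.float64(0.004803052071304656), np.float64(70.5))
```

arm_command([
  {"linear": [0, -0.0003, 0], "turn": 0.08},
  {"linear": [0, -0.0003, 0], "turn": 0.08},
  {"linear": [0, 0, 0], "turn": 0},
])

```text
t: 10.85
ee_pos: [534.6, -22.2, 233.5]
orientation: [2.934, 1.11, 0.015]
ft_force: [9.4, 2.2, 4.8]
width: 18.2
grasp_force: 35.9
```

```bash
python3 st.py
```

```text
psi 0.7232880997674204 phi -58.28896492647178 M [ 0.17 -1.87  0.96] F [9.43 2.21 4.78] w 18.219742454899915 35.89384233916434 q6 0.7838145593312035 [534.58 -22.15 233.49]
```

arm_command([
  {"linear": [0, 0, 0], "turn": 0.08},
  {"linear": [0, 0, 0], "turn": 0.08},
  {"linear": [0, 0, 0], "turn": 0},
])

```text
t: 11.15
ee_pos: [535.0, -21.9, 233.8]
orientation: [3.015, 0.872, 0.017]
ft_force: [10.3, 3.9, 5.7]
width: 22.1
grasp_force: 33.0
```

```bash
python3 st.py
python3 - <<'E'
from h import *
a=ctrl.get_image("scene")["frame"][110:250,150:300]
cv2.imwrite("pics/e.png",cv2.resize(a,None,fx=4,fy=4,interpolation=cv2.INTER_CUBIC))
E
```

```text
psi 0.5628936179115481 phi -68.76730839601167 M [ 0.41 -1.85  0.79] F [10.29  3.86  5.71] w 22.100487474767878 32.96001644441276 q6 0.9439957551203125 [534.98 -21.85 233.81]
```

View pics/e.png

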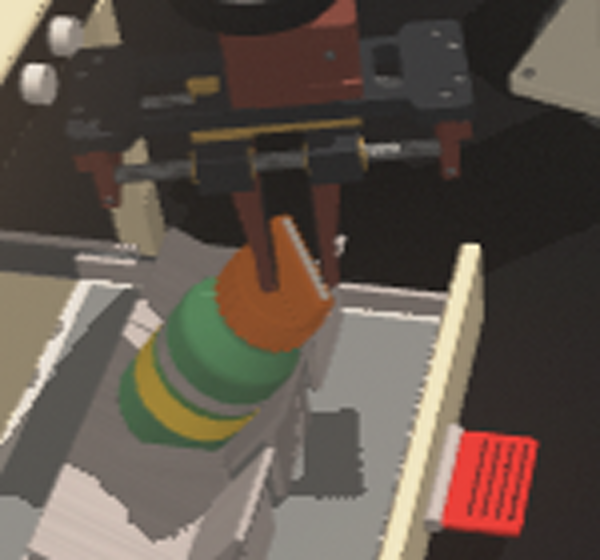

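The bar line now runs from (286,218) to (325,296), practically unchanged, while the jaws were forced open to 22 mm. So the cap is on its stop, at about φ=-45°. I'll back off 90°, to tool yaw of about 2.71.

arm_command([
  {"linear": [0, 0, 0], "turn": -0.1},
  {"linear": [0, 0, 0], "turn": -0.1},
  {"linear": [0, 0, 0], "turn": -0.1},
  {"linear": [0, 0, 0], "turn": -0.1},
  {"linear": [0, 0.0003, 0], "turn": -0.1},
  {"linear": [0, 0.0003, 0], "turn": -0.1},
  {"linear": [0, 0.0003, 0], "turn": -0.1},
  {"linear": [0, 0.0003, 0], "turn": -0.1},
  {"linear": [0, 0.0003, 0], "turn": -0.1},
  {"linear": [0, 0, 0], "turn": -0.1},
])

```text
t: 12.2
ee_pos: [533.3, -21.3, 233.8]
orientation: [2.225, 2.216, 0.008]
ft_force: [-0.8, 8.1, 16.2]
width: 12.6
grasp_force: 30.2
```

```bash
python3 st.py
```

```text
psi 1.5669843663690122 phi -12.22534197080949 M [ 1.23 -0.   -0.04] F [-0.84  8.13 16.24] w 12.588206076661786 30.23221951589221 q6 -0.06192130051299129 [533.35 -21.26 233.77]
```

Width 12.6 mm at φ=-12°, so the bar is following. Remaining turn: 2.71-1.57=1.14.

arm_command([
  {"linear": [0, 0, 0.0005], "turn": -0.12},
  {"linear": [0, 0, 0.0005], "turn": -0.12},
  {"linear": [0, 0.0002, 0], "turn": -0.12},
  {"linear": [0, 0.0002, 0], "turn": -0.12},
  {"linear": [0, 0.0002, 0], "turn": -0.12},
  {"linear": [0, 0.0002, 0], "turn": -0.12},
  {"linear": [0, 0.0002, 0], "turn": -0.12},
  {"linear": [0, 0.0002, 0], "turn": -0.12},
  {"linear": [0, 0.0002, 0], "turn": -0.12},
  {"linear": [0, 0, 0], "turn": -0.06},
])

```text
t: 13.2
ee_pos: [532.0, -22.2, 232.5]
orientation: [-0.677, -3.066, 0.001]
ft_force: [-10.0, 1.1, 23.4]
width: 16.4
grasp_force: 34.8
```

arm_command([
  {"linear": [0, 0, 0], "turn": 0},
  {"linear": [0, 0, 0], "turn": 0},
])

```text
t: 13.4
ee_pos: [532.1, -22.2, 232.4]
orientation: [-0.683, -3.065, 0.0]
ft_force: [-9.7, 0.2, 22.3]
width: 15.9
grasp_force: 33.1
```

```bash
python3 st.py
```

```text
psi 2.7029063740793537 phi 44.57487847369745 M [-0.25  1.64 -0.2 ] F [-9.68  0.21 22.28] w 15.880434130416017 33.06535508483648 q6 -1.1959028544235597 [532.13 -22.17 232.41]
```

arm_command([
  {"linear": [0, 0, 0], "turn": 0},
  {"linear": [0, 0, 0], "turn": 0},
  {"linear": [0, 0, -0.005], "turn": 0},
  {"linear": [0, 0, -0.02], "turn": 0},
  {"linear": [0, 0, -0.02], "turn": 0},
  {"linear": [0, 0, -0.03], "turn": 0},
  {"linear": [0, 0, 0], "turn": 0},
], jaw=-0.4)

```text
t: 14.1
ee_pos: [534.6, -22.4, 309.0]
orientation: [0.683, 3.06, 0.001]
ft_force: [0.6, 0.7, 0.2]
width: 26.2
grasp_force: 0.0
```

```bash
python3 st.py
python3 - <<'E'
from h import *
a=ctrl.get_image("scene")["frame"][110:250,150:300]
cv2.imwrite("pics/f.png",cv2.resize(a,None,fx=4,fy=4,interpolation=cv2.INTER_CUBIC))
E
```

```text
psi 2.702519877112656 phi 44.55235872127505 M [ 0.02 -0.16  0.01] F [0.59 0.71 0.16] w 26.18134804453039 0.0 q6 -1.195581049951447 [534.56 -22.41 308.99]
```

View pics/f.png

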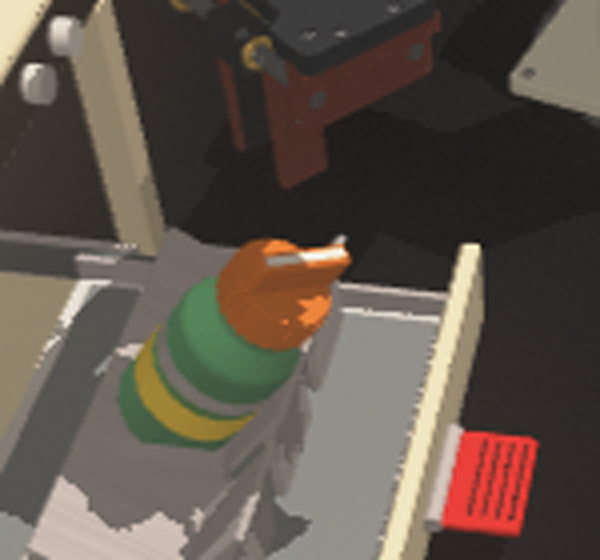

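The top line now runs from (268,262) to (345,251).

Run:
```python
from phi import *
S=Cam(ctrl.get_image("scene"));k=lambda u,v:S.crop((u,v),[150,110],4)
print("stop",phi(S,k(286,218),k(325,296)),phi(S,k(286,218),k(328,299)))
for a,b in [((268,262),(345,251)),((268,263),(342,254)),((268,260),(347,246))]: print("now",phi(S,k(*a),k(*b)))
c=np.array([531.6,-17,224.4]); print((S.proj(c)-[150,110])*4)
```

```text
stop (np.float64(0.001326993536075981), np.float64(-45.0)) (np.float64(0.0020161370913858567), np.float64(-44.0))
now (np.float64(0.0026973409011688547), np.float64(44.5))
now (np.float64(0.004161717858504775), np.float64(43.5))
now (np.float64(0.0012321386179788658), np.float64(46.0))
[[308.37015949 256.86843429]]
```

The cap is 89-90° off its stop, which is good. Next I'll close the jaws and move over the outer part of the lever pad with tool x along the bay's -x.

arm_command([
  {"linear": [0, 0, 0], "turn": 0.146},
  {"linear": [0, 0, 0], "turn": 0.146},
  {"linear": [0, 0, 0], "turn": 0.146},
  {"linear": [0, 0, 0], "turn": 0.146},
  {"linear": [0, 0, 0], "turn": 0.146},
  {"linear": [0, 0, 0], "turn": 0.146},
  {"linear": [0.035, -0.0005, 0], "turn": 0},
  {"linear": [0.035, -0.0005, 0], "turn": 0},
  {"linear": [0.035, -0.0005, 0], "turn": 0},
  {"linear": [0, 0, 0], "turn": 0},
], jaw=-1)

```text
t: 15.2
ee_pos: [503.0, 81.6, 303.9]
orientation: [-1.916, -2.486, 0.003]
ft_force: [-0.7, 0.3, 1.0]
width: 0.0
grasp_force: 0.0
```

arm_command([
  {"linear": [0, 0, 0.04], "turn": 0},
  {"linear": [0, 0, 0.04], "turn": 0},
  {"linear": [0, 0, 0.04], "turn": 0},
  {"linear": [0, 0, 0.04], "turn": 0},
  {"linear": [0, 0, 0.035], "turn": 0},
  {"linear": [0, 0, 0.015], "turn": 0},
  {"linear": [0, 0, 0.005], "turn": 0},
  {"linear": [0, 0, 0], "turn": 0},
])

```text
t: 16.0
ee_pos: [504.1, 78.6, 89.6]
orientation: [-1.921, -2.484, 0.003]
ft_force: [-0.2, 0.4, -0.6]
width: 0.5
grasp_force: 0.0
```

```bash
python3 st.py;python3 - <<'E'
from h import *
a=ctrl.get_image("scene")["frame"][110:250,150:300]
b=ctrl.get_image("top")["frame"][125:265,280:430]
cv2.imwrite("pics/g.png",cv2.resize(np.hstack([a,b]),None,fx=2.66,fy=2.66,interpolation=cv2.INTER_CUBIC))
E
```

```text
psi 1.824889033591079 phi -0.03403788399933159 M [-0.05 -0.18  0.02] F [-0.2   0.36 -0.61] w 0.540011936015273 0.0 q6 -0.12257698959960539 [504.14  78.56  89.58]
```

View pics/g.png

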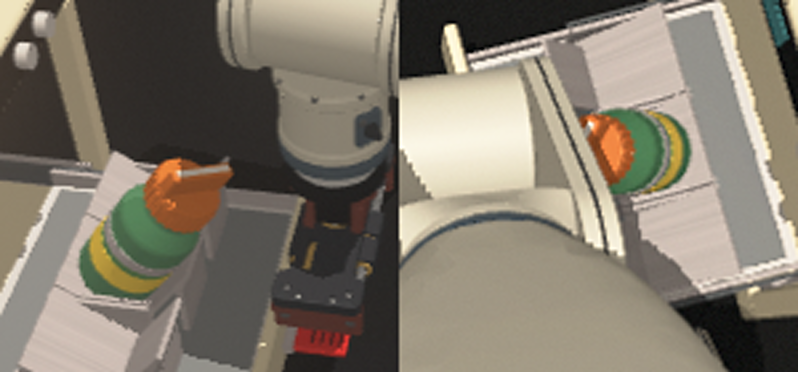

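The fist is over the red pad (scene half, about (322,335)). The wrist housing sticks out towards the bay, so I'll check its height against the hood.

Run:
```python
from h import *
S=Cam(ctrl.get_image("scene"));T=Cam(ctrl.get_image("top"));np.set_printoptions(precision=0,suppress=True)
for z in range(70,451,40): print(z,(S.proj([504,78.6,z])[0]-[150,110])*2.66, "80 into bay dir:",(S.proj([504+20,78.6-77,z])[0]-[150,110])*2.66)
# hood edge: top-view front edge of hood pixels, at z=300; scene hood front corners
print("hood front top",T.onz((410,70),300),T.onz((462,241),300))
y=np.radians(-75.4);bx=np.array([np.cos(y),np.sin(y)])
o=np.array([509,69])+234*bx
print("bay origin",o,[ (T.onz(p,300)-o)@bx for p in [(410,70),(462,241)]])
# hood lower edge in scene pic: at front corners for z
by=np.array([-bx[1],bx[0]])
for z in (200,230,250,270,300): print(z,S.proj(np.r_[o+165*by,z]),S.proj(np.r_[o-165*by,z]))
```

```text
70 [338. 313.] 80 into bay dir: [248. 301.]
110 [338. 283.] 80 into bay dir: [244. 271.]
150 [337. 251.] 80 into bay dir: [240. 238.]
190 [336. 216.] 80 into bay dir: [236. 203.]
230 [335. 179.] 80 into bay dir: [231. 166.]
270 [335. 138.] 80 into bay dir: [226. 126.]
310 [334.  94.] 80 into bay dir: [221.  82.]
350 [333.  47.] 80 into bay dir: [215.  35.]
390 [332.  -5.] 80 into bay dir: [209. -17.]
430 [330. -61.] 80 into bay dir: [202. -73.]
hood front top [ 729. -125.] [ 415. -210.]
bay origin [ 568. -157.] [np.float64(9.18325579693188), np.float64(12.301177941613622)]
200 [[128. 237.]] [[187. 127.]]
230 [[123. 226.]] [[184. 116.]]
250 [[119. 219.]] [[183. 109.]]
270 [[115. 212.]] [[181. 101.]]
300 [[110. 199.]] [[178.  89.]]
```

arm_command([
  {"linear": [0, 0, 0.004], "turn": 0},
  {"linear": [0, 0, 0.004], "turn": 0},
  {"linear": [0, 0, 0.004], "turn": 0},
  {"linear": [0, 0, 0.003], "turn": 0},
  {"linear": [0, 0, 0], "turn": 0},
])

```text
t: 16.7
ee_pos: [505.3, 79.2, 75.6]
orientation: [1.922, 2.485, 0.001]
ft_force: [0.7, 1.5, 4.8]
width: -0.1
grasp_force: 2.6
```

arm_command([
  {"linear": [0, 0, 0.003], "turn": 0},
  {"linear": [0, 0, 0.002], "turn": 0},
  {"linear": [0, 0, 0], "turn": 0},
])

```text
t: 17.0
ee_pos: [505.5, 79.0, 70.9]
orientation: [1.921, 2.484, 0.001]
ft_force: [-0.0, -0.9, 7.7]
width: 0.5
grasp_force: 3.3
```

arm_command([
  {"linear": [0, 0, 0.002], "turn": 0},
  {"linear": [0, 0, 0.001], "turn": 0},
  {"linear": [-0.004, 0, 0], "turn": 0},
  {"linear": [-0.006, 0, 0], "turn": 0},
  {"linear": [-0.006, 0, 0], "turn": 0},
  {"linear": [-0.006, 0, 0], "turn": 0},
  {"linear": [0, 0, 0], "turn": 0},
])

```text
t: 17.7
ee_pos: [511.7, 57.3, 69.2]
orientation: [1.921, 2.483, 0.002]
ft_force: [-2.1, -2.4, 18.2]
width: 0.6
grasp_force: 8.2
```

```bash
python3 st.py;python3 - <<'E'
from h import *
# yellow-tape/cap shift in the scene picture as a sign of tray motion
S=Cam(ctrl.get_image("scene"))
a=cv2.imread("pics/scene0.png"); b=S.d["frame"]
t=a[195:225,178:215]; m=cv2.matchTemplate(b[170:260,130:250],t,cv2.TM_CCOEFF_NORMED)
l=cv2.minMaxLoc(m);print(l[1],np.array(l[3])+[130,170]-[178,195])
bx=np.array([.252,-.968,0]);p=np.array([545,-65,130.])
for d in (0,10,20,30,40): print(d,S.proj(p+d*bx)-S.proj(p))
E
```

```text
psi 1.8247359138214112 phi -0.04122306798951756 M [-0.63  0.22 -0.03] F [-2.07 -2.45 18.17] w 0.5673006506031152 8.158101537264884 q6 -0.16458119600548402 [511.68  57.31  69.18]
0.9678548574447632 [-10  -1]
0 [[0. 0.]]
10 [[-4.39680198 -0.56500789]]
20 [[-8.78267359 -1.1286128 ]]
30 [[-13.15765148  -1.69081942]]
40 [[-17.5217722   -2.25163243]]
```

The tray moved about 22 mm along with the tool, with no slip. I'll keep dragging.

arm_command([
  {"linear": [-0.008, 0, 0], "turn": 0},
  {"linear": [-0.01, 0, 0], "turn": 0},
  {"linear": [-0.01, 0, 0], "turn": 0},
  {"linear": [-0.01, 0, 0], "turn": 0},
  {"linear": [-0.01, 0, 0], "turn": 0},
  {"linear": [-0.01, 0, 0], "turn": 0},
  {"linear": [-0.01, 0, 0], "turn": 0},
  {"linear": [-0.01, 0, 0], "turn": 0},
  {"linear": [-0.01, 0, 0], "turn": 0},
  {"linear": [0, 0, 0], "turn": 0},
])

```text
t: 18.75
ee_pos: [535.2, -28.3, 69.1]
orientation: [1.92, 2.481, 0.004]
ft_force: [2.3, -0.3, 9.6]
width: 0.6
grasp_force: 4.1
```

```bash
python3 st.py;python3 - <<'E'
from h import *
S=Cam(ctrl.get_image("scene"))
a=cv2.imread("pics/scene0.png"); b=S.d["frame"]
t=a[195:225,178:215]; m=cv2.matchTemplate(b[170:260,90:250],t,cv2.TM_CCOEFF_NORMED)
l=cv2.minMaxLoc(m);print(l[1],np.array(l[3])+[90,170]-[178,195])
bx=np.array([.252,-.968,0]);p=np.array([545,-65,130.])
for d in (90,100,110,120): print(d,S.proj(p+d*bx)-S.proj(p))
cv2.imwrite("pics/h.png",cv2.resize(b[60:300,60:330],None,fx=2.4,fy=2.4,interpolation=cv2.INTER_CUBIC))
E
```

```text
psi 1.8241763694964985 phi -0.0674798334639719 M [-0.35 -0.58  0.03] F [ 2.33 -0.28  9.65] w 0.6263350599450044 4.119136626832187 q6 -0.3281362061896071 [535.16 -28.33  69.11]
0.6443079113960266 [-50  -6]
90 [[-39.18078687  -5.03495602]]
100 [[-43.48052379  -5.58750471]]
110 [[-47.76965532  -6.13869208]]
120 [[-52.04821685  -6.68852266]]
```

View pics/h.png

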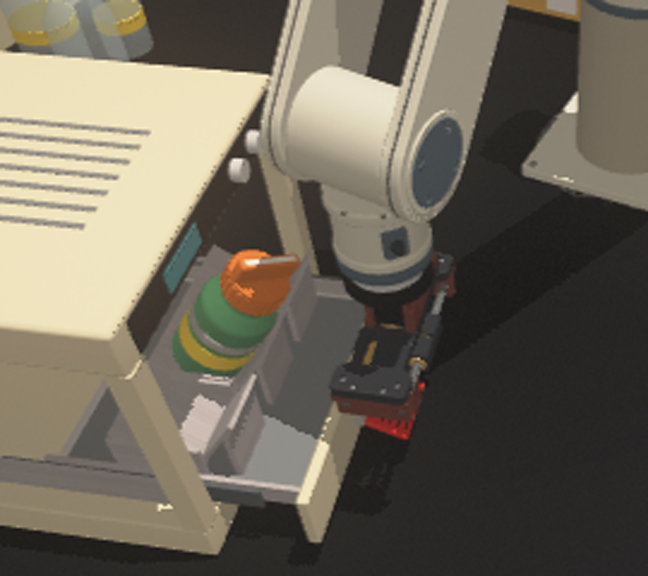

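All ten views are used. The picture shows the platform more than half in, the fist still on the pad, and the forearm fork close to the hood. To keep clear of the hood I'll finish by pushing on the pad's front edge from further out.

arm_command([
  {"linear": [0, 0, -0.01], "turn": 0},
  {"linear": [0, 0, -0.02], "turn": 0},
  {"linear": [0.014, 0, 0], "turn": 0},
  {"linear": [0.014, 0, 0], "turn": 0},
  {"linear": [0, 0, 0], "turn": 0},
  {"linear": [0, 0, 0.015], "turn": 0},
  {"linear": [0, 0, 0.012], "turn": 0},
  {"linear": [0, 0, 0], "turn": 0},
])

```text
t: 19.6
ee_pos: [523.7, 0.0, 68.5]
orientation: [-1.919, -2.483, 0.004]
ft_force: [0.2, -0.7, 0.8]
width: 0.5
grasp_force: 0.0
```

arm_command([
  {"linear": [-0.003, 0, 0], "turn": 0},
  {"linear": [-0.003, 0, 0], "turn": 0},
  {"linear": [-0.004, 0, 0], "turn": 0},
  {"linear": [-0.006, 0, 0], "turn": 0},
  {"linear": [-0.006, 0, 0], "turn": 0},
  {"linear": [-0.006, 0, 0], "turn": 0},
  {"linear": [-0.006, 0, 0], "turn": 0},
  {"linear": [-0.006, 0, 0], "turn": 0},
])

```text
t: 20.4
ee_pos: [536.0, -39.5, 70.9]
orientation: [1.922, 2.484, 0.001]
ft_force: [1.4, 3.6, 0.0]
width: 0.1
grasp_force: 1.2
```

```bash
cat > tr.py <<'E'
from h import *
S=Cam(ctrl.get_image("scene"));b=S.d["frame"]
print("F",ctrl.get_obs()["ft_force"])
a=cv2.imread("pics/scene0.png")
def red(f,lo=0):
    h=cv2.cvtColor(f,cv2.COLOR_BGR2HSV); m=((h[...,0]<5)|(h[...,0]>175))&(h[...,1]>190)&(h[...,2]>120)
    m[:, :lo]=0; m[:150]=0;m[300:]=0; y,x=np.nonzero(m); return len(x),x.min(),x.max(),y.min(),y.max()
print("red",red(a,90)[:],red(b,90)); 
# panel near upper corner: cream region, predicted positions versus tray travel
bx=np.array([.252,-.968,0]);by=np.array([.968,.252,0]);L=np.array([509,69,64.])
c=L+34*bx+155*by+[0,0,3]
for d in (0,112,140,150,160,180,200): print(d,"panel corner",S.proj(c+d*bx)[0],"pad outer right",S.proj(L-23*bx+35*by+d*bx)[0],)
# panel near end: rightmost cream pixel along rows below pad
hs=cv2.cvtColor(b,cv2.COLOR_BGR2HSV);m=(hs[...,2]>170)&(hs[...,1]<110)&(hs[...,0]>12)&(hs[...,0]<40)
for r in range(238,300,6):
    x=np.nonzero(m[r,100:300])[0]; print(r,x.min()+100 if len(x) else None,x.max()+100 if len(x) else None,end="; ")
E
python3 tr.py
```

```text
F [ 0.81074591 -0.0616864  -0.78810451]Traceback (most recent call last):
  File "tr.py", line 8, in <module>
    print("red",red(a,90)[:],red(b,90));
                             ~~~^^^^^^
  File "tr.py", line 7, in red
    m[:, :lo]=0; m[:150]=0;m[300:]=0; y,x=np.nonzero(m); return len(x),x.min(),x.max(),y.min(),y.max()
                                                                       ~~~~~^^
    return umr_minimum(a, axis, None, out, keepdims, initial, where)
ValueError: zero-size array to reduction operation minimum which has no identity
```

```bash
sed -i '/^print("red"/d' tr.py; python3 tr.py
```

```text
F [ 0.22962654  0.49821411 -0.26408255]
0 panel corner [241.78113566 285.64693078] pad outer right [279.73950219 243.1920092 ]
112 panel corner [188.8538736  277.68430164] pad outer right [230.68803622 236.46691714]
140 panel corner [175.86661968 275.72985412] pad outer right [218.6324417  234.81384662]
150 panel corner [171.25159947 275.0352859 ] pad outer right [214.34663818 234.22615416]
160 panel corner [166.64876438 274.34252264] pad outer right [210.07118359 233.63987011]
180 panel corner [157.47947572 272.96238573] pad outer right [201.55118656 232.47150908]
200 panel corner [148.35840785 271.58939313] pad outer right [193.07218256 231.30872741]
238 178 183; 244 176 181; 250 173 178; 256 171 176; 262 168 173; 268 None None; 274 None None; 280 None None; 286 None None; 292 None None; 298 None None;
```

arm_command([
  {"linear": [-0.003, 0, 0], "turn": 0},
  {"linear": [-0.006, 0, 0], "turn": 0},
  {"linear": [-0.006, 0, 0], "turn": 0},
  {"linear": [-0.006, 0, 0], "turn": 0},
  {"linear": [-0.006, 0, 0], "turn": 0},
  {"linear": [-0.005, 0, 0], "turn": 0},
  {"linear": [-0.004, 0, 0], "turn": 0},
  {"linear": [-0.003, 0, 0], "turn": 0},
  {"linear": [-0.003, 0, 0], "turn": 0},
])

```text
t: 21.4
ee_pos: [546.3, -79.8, 70.7]
orientation: [1.922, 2.485, 0.0]
ft_force: [2.1, 3.0, -0.4]
width: 0.3
grasp_force: 1.1
```

arm_command([
  {"linear": [-0.003, 0, 0], "turn": 0},
  {"linear": [-0.002, 0, 0], "turn": 0},
  {"linear": [-0.002, 0, 0], "turn": 0},
])

```text
t: 21.7
ee_pos: [548.0, -86.5, 70.7]
orientation: [1.922, 2.485, 0.0]
ft_force: [1.8, 3.1, -1.4]
width: 0.4
grasp_force: 1.1
```

```bash
python3 tr.py
```

```text
F [ 0.78552081 -0.36204125 -0.10844291]
0 panel corner [241.78113566 285.64693078] pad outer right [279.73950219 243.1920092 ]
112 panel corner [188.8538736  277.68430164] pad outer right [230.68803622 236.46691714]
140 panel corner [175.86661968 275.72985412] pad outer right [218.6324417  234.81384662]
150 panel corner [171.25159947 275.0352859 ] pad outer right [214.34663818 234.22615416]
160 panel corner [166.64876438 274.34252264] pad outer right [210.07118359 233.63987011]
180 panel corner [157.47947572 272.96238573] pad outer right [201.55118656 232.47150908]
200 panel corner [148.35840785 271.58939313] pad outer right [193.07218256 231.30872741]
238 156 161; 244 153 158; 250 150 155; 256 148 153; 262 145 150; 268 None None; 274 None None; 280 None None; 286 None None; 292 None None; 298 None None;
```

arm_command([
  {"linear": [-0.002, 0, 0], "turn": 0},
  {"linear": [-0.002, 0, 0], "turn": 0},
])

```text
t: 21.95
ee_pos: [548.9, -90.3, 70.7]
orientation: [1.922, 2.485, 0.0]
ft_force: [0.4, 2.9, 0.0]
width: 0.7
grasp_force: 1.1
```

arm_command([
  {"linear": [-0.002, 0, 0], "turn": 0},
  {"linear": [-0.002, 0, 0], "turn": 0},
])

```text
t: 22.15
ee_pos: [549.1, -91.9, 70.5]
orientation: [-1.922, -2.48, -0.003]
ft_force: [1.5, 26.4, 1.7]
width: 0.8
grasp_force: 12.2
```

arm_command([
  {"linear": [-0.002, 0, 0], "turn": 0},
])

```text
t: 22.25
ee_pos: [549.0, -92.1, 70.2]
orientation: [-1.921, -2.478, -0.004]
ft_force: [1.3, 35.4, 0.5]
width: 0.9
grasp_force: 16.9
```

The force jumped to 35 N at the fingers with about 199 mm of travel worked out, so the platform is home. I'll back away.

arm_command([
  {"linear": [0.005, 0, 0], "turn": 0},
  {"linear": [0.015, 0, 0], "turn": 0},
  {"linear": [0.02, 0, 0], "turn": 0},
  {"linear": [0.02, 0, 0], "turn": 0},
  {"linear": [0.02, 0, -0.02], "turn": 0},
  {"linear": [0.02, 0, -0.03], "turn": 0},
  {"linear": [0.0, 0, -0.04], "turn": 0},
  {"linear": [0.0, 0, -0.04], "turn": 0},
  {"linear": [0, 0, -0.04], "turn": 0},
  {"linear": [0, 0, 0], "turn": 0},
])

```text
t: 23.25
ee_pos: [528.0, 0.9, 246.1]
orientation: [1.917, 2.479, 0.008]
ft_force: [0.9, 0.2, -0.1]
width: 0.4
grasp_force: 0.0
```

```bash
python3 tr.py
python3 - <<'E'
from h import *
S,T=Cam(ctrl.get_image("scene")),Cam(ctrl.get_image("top"))
bx=np.array([.252,-.968,0]);L=np.array([509,69,64.])
for C,n in((S,"scene"),(T,"top")):
    def red(f):
        h=cv2.cvtColor(f,cv2.COLOR_BGR2HSV); m=((h[...,0]<5)|(h[...,0]>175))&(h[...,1]>190)&(h[...,2]>90)
        k,l,s,c=cv2.connectedComponentsWithStats(m.astype(np.uint8)); i=np.argsort(-s[1:,4])[:2]+1
        return [(s[j,4],c[j].round(1)) for j in i]
    print(n,"start",red(cv2.imread(f"pics/{n}0.png")),"now",red(C.d["frame"]),"pred",C.proj([L,L+200*bx]).round(1).tolist())
E
```

```text
F [ 0.85520162  0.51133051 -0.17646068]
0 panel corner [241.78113566 285.64693078] pad outer right [279.73950219 243.1920092 ]
112 panel corner [188.8538736  277.68430164] pad outer right [230.68803622 236.46691714]
140 panel corner [175.86661968 275.72985412] pad outer right [218.6324417  234.81384662]
150 panel corner [171.25159947 275.0352859 ] pad outer right [214.34663818 234.22615416]
160 panel corner [166.64876438 274.34252264] pad outer right [210.07118359 233.63987011]
180 panel corner [157.47947572 272.96238573] pad outer right [201.55118656 232.47150908]
200 panel corner [148.35840785 271.58939313] pad outer right [193.07218256 231.30872741]
238 153 158; 244 151 156; 250 148 153; 256 145 150; 262 142 148; 268 None None; 274 None None; 280 None None; 286 None None; 292 None None; 298 None None; scene start [(np.int32(314), array([272.6, 230.1]))] now [(np.int32(40), array([193.7, 210.3]))] pred [[272.5, 229.6], [188.4, 218.4]]
top start [(np.int32(60), array([540.7,  27.3])), (np.int32(53), array([501. ,  41.8]))] now [(np.int32(116), array([383.7, 188.3])), (np.int32(60), array([540.7,  27.3]))] pred [[298.7, 202.6], [379.5, 183.1]]
```

Run:
```python
from h import *
S=Cam(ctrl.get_image("scene"));bx=np.array([.252,-.968])
def edge(f):
    hs=cv2.cvtColor(f,cv2.COLOR_BGR2HSV);m=(hs[...,2]>170)&(hs[...,1]<110)&(hs[...,0]>12)&(hs[...,0]<40)
    v=[]
    for r in range(236,266,3):
        x=np.nonzero(m[r,120:300])[0]
        if len(x): v.append((r,x.max()+120,round(float(S.onz((x.max()+120,r),67)@bx),1)))
    return v
print(edge(cv2.imread("pics/scene0.png")));print(edge(S.d["frame"]))
```

```text
[(236, np.int64(254), 98.4), (239, np.int64(253), 98.8), (242, np.int64(252), 99.2), (245, np.int64(251), 99.6), (248, np.int64(251), 97.8), (251, np.int64(250), 98.2), (254, np.int64(249), 98.5), (257, np.int64(248), 98.9), (260, np.int64(248), 97.1), (263, np.int64(247), 97.5)]
[(236, np.int64(159), 308.4), (239, np.int64(158), 307.5), (242, np.int64(157), 306.5), (245, np.int64(155), 307.8), (248, np.int64(154), 306.9), (251, np.int64(152), 308.2), (254, np.int64(151), 307.3), (257, np.int64(149), 308.5), (260, np.int64(148), 307.6), (263, np.int64(147), 306.7)]
```

```bash
python3 -c "
from workcell import ctrl
print(ctrl.close_job())"
```

```text
the job is handed in; nothing more can be done
None
```

I finished every step and handed the job in; it returned no verdict. The cap bottomed and was backed off about 90°. The lever was pressed, and the platform went in until it hit its stop at roughly 200 mm. The arm came nowhere near the bottles or tip box, and ended clear of everything.

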